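Stage gearbox parts on two assembly posts

ROBOT

A 6-joint arm with a two-finger parallel gripper is mounted at the origin on the work surface. World frame = base frame: x ahead of the robot, y to its left, z up, the work surface at z = 0. Lengths are in mm, angles in rad, forces in N, time in s.
With the tool pointing down it reaches from about 275 to 1000 mm from the base axis. Payload 8.4 kg.
Tool frame: the origin (TCP) lies on the mounting face of the last link; the fingertips stand 173 mm ahead of it and the grasp point (between the pads) lies 155 mm ahead of it; z points along the fingers, y is the line along which they close (so a half turn about z gives the same grasp; the last joint's range is limited). The gripper opens to 85 mm and grips with 20 to 120 N. Pads are 22 mm wide; open, the fingers measure 114 mm over their backs; the gripper's body (76 mm by 85 mm) begins 54 mm behind the grasp point. The pads swing forward as they close: fully open they stand 13 mm farther back than shut.
Start: joints at [-1.189, 0.353, 1.633, -0, 1.155, -0.002], TCP at [234.028, -579.534, 404.681] pointing down, gripper open.
Joint ranges: [-2.63, 2.63], [-0.92, 2.1], [0.06, 2.66], [-1.3, 4.44], [0, 2.69], [-3.02, 3.02]. Speed limits (rad/s): [2.22, 2.22, 2.79, 3.14, 3.14, 3.14].

INTERFACE

Orientations are given as [roll, pitch, yaw] about the fixed x, y, z axes, in that order (R = Rz(yaw) Ry(pitch) Rx(roll)).
In Python, from rig import r gives the robot as it stands.
- The arm moves only by the tool apply_moves, never from a script. Its argument "deltas" is a list of rows, each an object with "claw": the gripper command: -1 is fully open, 1 is shut, values between are in proportion; "delta_pos": the shift along the tool's x, y, z in cm, a list of three; "yaw": the turn about the tool's z in rad. In form: [{"claw": claw, "delta_pos": [tx, ty, tz], "yaw": yaw}, ...]. A call has 1 to 8 rows; each row shifts and turns the commanded pose from where the row before left it, along the tool's axes as they then stand; what a row does not reach is not made up. A row lasts 1/8 s, in which the tool goes at most 62.5 mm and 10.7 degrees, less where a joint would pass 70% of its speed; a pose out of reach is approached as far as the arm can. A call with a gripper value outside its range is refused whole. The fingers move at their own pace and stop on an object; "grip_force" is the grip in N (left out, the last holds). Time passes only in rows, so rows that do not move let the fingers close. It gives the time, the measured TCP pose, the force, the opening and the grip force at its end, in the units of the state.
- r.sense(): the state, without advancing time (a new reading comes with each control period).
- r.grab_frame(name): name is "scene" or "top" or "wrist"; returns a dict with "img" (400x640x3 uint8, blue, green, red), "z_map" (400x640 float32, mm along the optical axis (not along the pixel's ray), 0 where there is no reading), "fx", "fy", "cx", "cy" (pixels), "eye" and "rotation" of the camera in the world; the wrist camera has in their place "T_tool_cam" (4x4, takes a point from camera to tool coordinates, whose origin is the TCP and whose axes are the flange's). Camera axes: x right, y up, looking along -z (the intrinsics and any distortion apply to the point x, -y, -z); pixel columns grow to the right and rows downward; lengths in mm; the calibration is good to about 2 mm. A picture is of the moment at which its call begins: read the wrist's pose just before it.
- r.sign_off(): hands the job in; it is judged then, once.
The state is a dict: "clock": time; "qpos": joint angles; "qvel": joint speeds; "joint_efforts": joint torques, N m; "eef_pos": TCP position; "tcp_rot": TCP orientation; "contact_force": force on the tool from outside, world axes, zero at the start; "wrist_torque": the same for the moment, N m; "opening": opening from 0.0 (shut) to 1.0 (fully open); "grasp_force": force on a finger pad.
Only numpy, scipy, OpenCV 4.12 (cv2) and the standard library are available. Lean on these libraries where they do the work, as an engineer would, in place of code of your own. Each camera call takes 0.05 s, during which the arm holds its last target. There are 200 camera calls.

TASK

Stack the loose gearbox parts on the two assembly posts on the bench: on the tall post the three toothed gears, the largest at the bottom, the medium one on it and the smallest on top; on the short post the ball bearing first, then the plain spacer sleeve on top of it. Lower each part over its post until it sits flat on the shoulder or on the part below, rather than dropping it, and leave the grease tin and the piston standing where they are.

Things in the scene. Friction and masses are not known exactly. Their poses are not given: they have to be found in the camera images.
- large_gear: bare grey steel toothed gear ring lying flat, 68 mm over the teeth, 16 mm thick, plain through bore 20 mm, about 320 g (80 to 130 % of that). Same shape either way up and no mark: its yaw does not matter. Origin at the centre of the ring (8 mm above the bench as it lies), z along the bore. Grip it across the outside from above. The largest of three gears.
- medium_gear: bare grey steel toothed gear ring lying flat, 52 mm over the teeth, 16 mm thick, plain through bore 20 mm, about 180 g (80 to 130 % of that). Same shape either way up and no mark: its yaw does not matter. Origin at the centre of the ring (8 mm above the bench as it lies), z along the bore. Grip it across the outside from above. The middle one of three gears.
- small_gear: bare grey steel toothed gear ring lying flat, 36 mm over the teeth, 16 mm thick, plain through bore 20 mm, about 80 g (80 to 130 % of that). Same shape either way up and no mark: its yaw does not matter. Origin at the centre of the ring (8 mm above the bench as it lies), z along the bore. Grip it across the outside from above. The smallest of three gears.
- bearing: ball bearing lying flat: smooth ring without teeth, bright outer and inner rings with a black seal between them on its faces, 44 mm across, 14 mm thick, bore 20 mm, about 90 g. Same either way up. Origin at its centre (7 mm above the bench as it lies), z along the bore. Grip it across the outside from above.
- sleeve: plain aluminium spacer sleeve standing on end: smooth tube 30 mm across, 32 mm tall, bore 20 mm, about 70 g. Same either way up. Origin at its centre (16 mm above the bench as it stands), z along the bore.
- tall_post: the tall post: immovable stand: blue round base plate 76 mm across, 8 mm thick; on it a dark round shoulder 32 mm across, its top (the seat of the first part) 18 mm above the bench; from it rises a steel post 13 mm in diameter, tip 76 mm above the bench, the last 10 mm tapering to 5 mm. It passes through the bore of every part. Origin on the post axis at bench height, z up.
- short_post: the short post: immovable stand: blue square base plate 68 by 68 mm, 8 mm thick; on it a dark round shoulder 32 mm across, its top (the seat of the first part) 18 mm above the bench; from it rises a steel post 13 mm in diameter, tip 52 mm above the bench, the last 10 mm tapering to 5 mm. It passes through the bore of every part. Origin on the post axis at bench height, z up.
- grease_tin: bystander: closed round green tin standing loose on the bench, 56 mm across, 70 mm tall, with a paper label. Origin at the centre of its underside. It stays where it is.
- piston: bystander: loose solid aluminium engine piston standing crown up, crown darkened, 48 mm across, 48 mm tall, with ring grooves and no bore from above. Origin at the centre of its underside. It stays where it is.
Mind the look-alikes: they are no part of the job. Leave any brown or pink look-alike of the medium_gear alone.

How it is judged:
By the outcome, as a careful person would: the job done as asked, in the order asked, and still so for the second after the job is handed in, with the robot touching nothing.
It also fails if it takes over 125 s, if anything falls off the work surface, if the arm or the gripper's body presses on something with over 40 N, if the wrist force passes 120 N, or if a joint passes its speed limit or range.

## Working session

There is one attempt and no reset: what is moved stays moved. The work goes in short steps, Python scripts to look and compute and a tool call to move; the robot and the scene stay as the last step left them, time stands still between calls to the robot, and variables do not carry over. Pictures are saved under pics/ and viewed, at most 14 in all, crops included, and the job is handed in when it is done.

Besides the shell and the picture viewer there is one more tool, called as name(argument=value, ...) on one line, values as JSON. apply_moves: Moves the arm, as the interface text tells. Its arguments: {"type":"object","properties":{"deltas":{"type":"array"},"grip_force":{"type":"number"}},"required":["deltas"]}

```bash
mkdir -p pics; ls
python3 - <<'E'
from rig import r
import cv2,numpy as np
print(r.sense())
for n in("scene","top"):
    f=r.grab_frame(n); cv2.imwrite(f"pics/{n}0.png",f["img"]); np.savez(f"{n}0.npz",**f)
    print(n,{k:(v if k not in("img","z_map") else v.shape) for k,v in f.items()}, (f["z_map"]>0).mean())
E
```

```text
pics
{'clock': 0.0, 'qpos': array([-1.18940748e+00,  3.53633530e-01,  1.63412101e+00,  2.53134768e-05,
        1.15517624e+00, -2.40490329e-03]), 'qvel': array([-0.00146883, -0.00199175, -0.0010237 ,  0.00030962, -0.00128859,
        0.00043184]), 'joint_efforts': array([-3.08652736e-03, -6.05263710e+01, -3.42069411e+01, -1.65307379e-04,
        9.23242187e-03,  9.54661630e-06]), 'eef_pos': array([ 233.94178056, -579.32048997,  403.97625978]), 'tcp_rot': array([-3.14025459e+00, -2.63627425e-05,  3.83783497e-01]), 'contact_force': array([ 0.34939545, -0.06548199, -0.26406395]), 'wrist_torque': array([-0.02460359, -0.00155077, -0.00718755]), 'grasp_force': 0.0, 'opening': 1.0009907569438619}
scene {'img': (400, 640, 3), 'z_map': (400, 640), 'fx': 428.40398016079956, 'fy': 428.40398016079956, 'cx': 313.5480799666358, 'cy': 196.3097259708796, 'eye': array([1236.45883191,   -4.1116511 ,  588.05232495]), 'rotation': array([ 0.94955299, -0.0196812 ,  1.52409751])} 0.99608203125
top {'img': (400, 640, 3), 'z_map': (400, 640), 'fx': 456.5270484819274, 'fy': 456.5270484819274, 'cx': 324.415184382206, 'cy': 199.21864992754095, 'eye': array([ 335.81886215,   31.92755454, 1004.46449932]), 'rotation': array([ 0.16551923,  0.02393399, -1.58472832])} 0.99595703125
```

View pics/scene0.png

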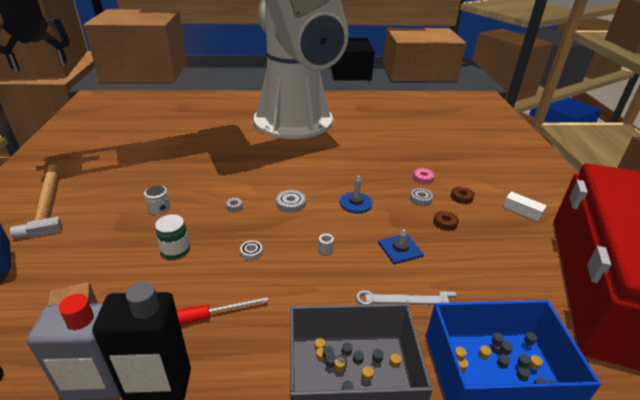

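View pics/top0.png

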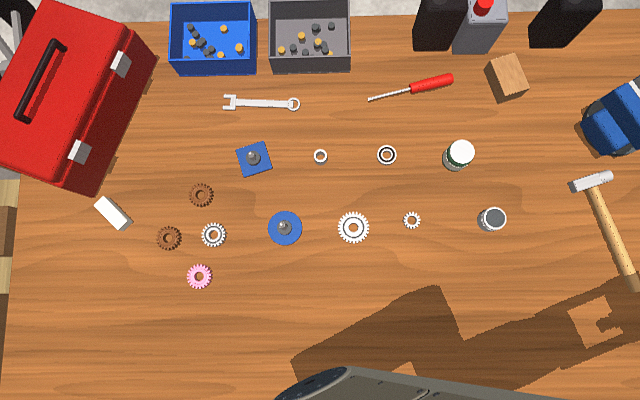

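The top view shows the large gear at (353,228), medium (213,235), small (411,220), bearing (387,155), sleeve (320,156), tall post (285,228), short post (254,158), tin (459,155) and piston (492,219). The brown and pink look-alikes are at (201,195), (169,238) and (199,276). The scene view agrees with this layout.

```bash
cat > h.py <<'E'
import numpy as np
from scipy.spatial.transform import Rotation as Ro
def cloud(f,T=None):
    """world xyz for each pixel (h,w,3); T=(R,t) cam->world"""
    z=f["z_map"]; v,u=np.mgrid[:z.shape[0],:z.shape[1]]
    P=np.dstack([(u-f["cx"])/f["fx"]*z,-(v-f["cy"])/f["fy"]*z,-z])
    if T is None: R=Ro.from_euler("xyz",f["rotation"]).as_matrix(); t=f["eye"]
    else: R,t=T
    W=P@R.T+t; W[z==0]=np.nan
    return W
def blob(W,c,rad,zlo,zhi):
    """midpoint of extent and centroid of points in height band near c"""
    m=(np.hypot(W[...,0]-c[0],W[...,1]-c[1])<rad)&(W[...,2]>zlo)&(W[...,2]<zhi)
    p=W[m]
    if len(p)<5: return None
    lo,hi=np.percentile(p[:,:2],[1,99],axis=0)
    return np.r_[(lo+hi)/2,p[:,:2].mean(0),hi-lo,np.median(p[:,2]),p[:,2].max(),len(p)]
E
python3 - <<'E'
import numpy as np
from h import *
np.set_printoptions(precision=1,suppress=True,linewidth=150)
t=dict(np.load("top0.npz"));s=dict(np.load("scene0.npz"))
W=cloud(t);S=cloud(s)
print("bench",np.nanmedian(W[100:280,120:500,2]),W[190,100],W[190,450],S[270,220],S[180,450])
for n,u,v,rad,lo,hi in [("large",353,228,42,8,25),("medium",213,235,33,8,25),("small",411,220,26,8,25),("bearing",387,155,30,7,22),("sleeve",320,156,24,22,40),("tallbase",285,228,45,4,13),("tallpost",285,226,25,40,90),("shortbase",254,158,50,4,13),("shortpost",254,155,25,28,60),("tin",459,155,40,55,80),("piston",492,219,32,36,60)]:
    p=W[v-4:v+5,u-4:u+5].reshape(-1,3); c=np.nanmean(p,0)
    print(n,c, "\n  top",blob(W,c,rad,lo,hi),"\n  scn",blob(S,c,rad,lo,hi))
E
```

```text
bench 1.321403888036059 [nan nan nan] [ 519.2 -225.3    2.8] [ 650.  -142.7   -1.9] [351.4 393.5  -0.6]
large [437.9  -8.3   5.1] 
  top [438.1  -8.  438.   -8.   62.8  61.2  17.   22.1 646. ] 
  scn [444.5  -8.4 447.2  -8.7  63.9  65.8  14.7  18.3 441. ]
medium [427.5 300.    6.1] 
  top [427.6 296.7 427.3 296.6  49.6  47.9  16.8  21.7 379. ] 
  scn [433.4 296.2 436.3 295.6  51.1  49.8  14.2  17.6 250. ]
small [ 453.4 -135.6    5.9] 
  top [ 452.1 -134.8  451.7 -134.8   34.8   34.1   16.5   20.7  145. ] 
  scn [ 457.1 -135.6  459.3 -135.2   37.1   33.1   14.2   17.6  137. ]
bearing [601.2 -88.5   6.2] 
  top [599.6 -86.4 599.3 -86.3  40.5  42.2  14.1  19.3 251. ] 
  scn [606.2 -87.2 607.9 -87.2  41.2  41.   12.5  15.7 269. ]
sleeve [599.5  61.8  15.1] 
  top [595.7  61.3 595.1  61.3  27.8  26.6  31.6  35.9  95. ] 
  scn [602.4  61.  603.3  60.7  28.8  27.7  29.3  33.7 142. ]
tallbase [437.3 137.9  35. ] 
  top [439.4 141.8 439.5 140.9  72.6  72.4   9.   13.  753. ] 
  scn [446.8 141.4 452.2 139.6  68.6  71.7   7.2  13.  378. ]
tallpost [441.2 137.4  38.9] 
  top [440.4 141.1 439.6 140.5  12.2  10.9  70.6  80.4  43. ] 
  scn [449.7 141.3 449.8 140.8   9.9  12.4  58.9  76.4  79. ]
shortbase [594.9 207.7  26.3] 
  top [597.6 210.5 596.6 211.1  77.8  78.6   8.8  13.  733. ] 
  scn [605.4 209.8 610.2 209.   72.2  74.9   7.1  12.9 595. ]
shortpost [601.3 207.4  28.4] 
  top [597.9 212.1 596.7 211.3  10.9  12.1  45.1  53.5  39. ] 
  scn [606.4 211.5 607.2 210.5  10.1  12.6  40.7  50.8  67. ]
tin [ 580.9 -230.9   70.9] 
  top [ 587.5 -236.4  586.4 -235.2   50.3   50.1   70.4   75.3  564. ] 
  scn [ 595.1 -236.9  599.2 -235.3   49.8   50.2   68.8   72.7  533. ]
piston [ 447.5 -296.8   49.5] 
  top [ 449.  -302.9  449.1 -301.3   44.3   45.6   48.9   53.6  440. ] 
  scn [ 456.9 -302.9  460.1 -300.5   42.3   44.5   47.    50.3  272. ]
```

apply_moves(deltas=[{"claw":-1,"delta_pos":[0,0,0],"yaw":0.13},{"claw":-1,"delta_pos":[0,0,0],"yaw":0.13},{"claw":-1,"delta_pos":[0,0,0],"yaw":0.124},{"claw":-1,"delta_pos":[2.5,-5.5,0],"yaw":0},{"claw":-1,"delta_pos":[2.5,-5.5,0],"yaw":0},{"claw":-1,"delta_pos":[2.5,-5.5,0],"yaw":0},{"claw":-1,"delta_pos":[2.5,-5.5,0],"yaw":0},{"claw":-1,"delta_pos":[2.5,-5.5,0],"yaw":0}], grip_force=50)

```text
clock: 1.1
eef_pos: [359.4, -302.7, 404.6]
tcp_rot: [-3.141, -0.0, -0.001]
contact_force: [1.5, -0.0, 0.5]
opening: 1.002
grasp_force: 0.0
```

apply_moves(deltas=[{"claw":-1,"delta_pos":[2,-5.6,0],"yaw":0},{"claw":-1,"delta_pos":[2,-5.6,0],"yaw":0},{"claw":-1,"delta_pos":[2,-5.6,0],"yaw":0},{"claw":-1,"delta_pos":[2,-5.6,0],"yaw":0},{"claw":-1,"delta_pos":[2,-5.6,0],"yaw":0},{"claw":-1,"delta_pos":[0,-5.6,0],"yaw":0},{"claw":-1,"delta_pos":[0,0,0],"yaw":0},{"claw":-1,"delta_pos":[0,0,0],"yaw":0}])

```text
clock: 2.1
eef_pos: [459.0, 31.4, 404.5]
tcp_rot: [3.141, 0.001, 0.001]
contact_force: [-0.6, -1.9, 0.5]
opening: 1.002
grasp_force: 0.0
```

```bash
cat >> h.py <<'E'
def wrist(r,name):
    import cv2
    s=r.sense(); f=r.grab_frame("wrist"); cv2.imwrite(f"pics/{name}.png",f["img"])
    R=Ro.from_euler("xyz",s["tcp_rot"]).as_matrix(); T=np.array(f["T_tool_cam"])
    f["Rw"]=R@T[:3,:3]; f["tw"]=R@T[:3,3]+s["eef_pos"]
    np.savez(name+".npz",**f); print(s["clock"],s["eef_pos"].round(1),s["tcp_rot"].round(4),s["contact_force"].round(1))
    return f,cloud(f,(f["Rw"],f["tw"]))
def pix(f,P):
    c=(np.asarray(P,float)-f["tw"])@f["Rw"]
    return np.array([f["cx"]+f["fx"]*c[0]/-c[2],f["cy"]-f["fy"]*c[1]/-c[2]])
E
python3 - <<'E'
from h import *
from rig import r
f,W=wrist(r,"w1")
np.set_printoptions(precision=2,suppress=True)
print(f["T_tool_cam"],f["fx"],f["cx"],f["cy"],[k for k in f],np.nanmedian(W[...,2]))
for n,P in dict(L=(438,-8,16),M=(428,297,16),S=(452,-135,16),B=(600,-87,14),Sl=(596,61,32),T=(440,141,76),s=(598,211,52)).items(): print(n,pix(f,P))
E
```

```text
2.1 [459.   31.4 404.5] [3.1411e+00 5.0000e-04 1.1000e-03] [-0.6 -1.9  0.5]
[[-0.    0.96  0.29 74.42]
 [ 1.    0.   -0.    0.86]
 [-0.    0.29 -0.96 30.86]
 [ 0.    0.    0.    1.  ]] 314.9491532214839 326.4586018110129 194.78904738084813 ['img', 'z_map', 'fx', 'fy', 'cx', 'cy', 'T_tool_cam', 'Rw', 'tw'] 0.3356707450383851
L [359.12 182.61]
M [101.02 190.71]
S [468.84 170.98]
B [440.6   29.87]
Sl [295.19  30.53]
T [214.73 196.25]
s [129.05  23.55]
```

View pics/w1.png

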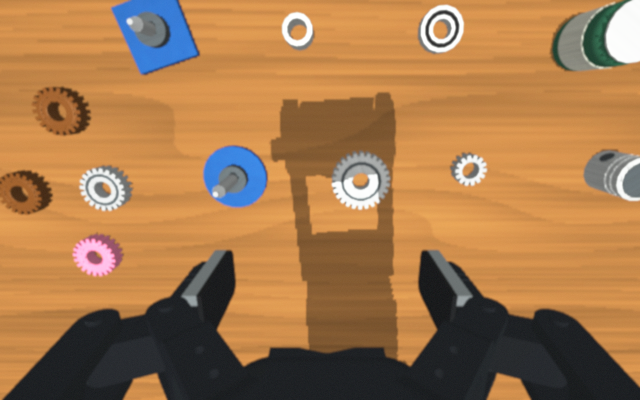

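The wrist view shows large (361,181), medium (104,188), small (469,170), bearing (441,29), sleeve (297,30), tall post tip (217,192) and short post tip (133,22). All are within 4 px of where the top camera predicts them.

Run:
```python
from h import *
np.set_printoptions(precision=1,suppress=True,linewidth=150)
f=dict(np.load("w1.npz")); W=cloud(f,(f["Rw"],f["tw"]))
for n,x,y,rad,lo,hi in [("large",438,-8,42,12,20),("medium",428,297,32,12,20),("small",452,-135,26,12,20),("bearing",600,-87,30,11,18),("sleeve",596,61,24,28,36),("tallbase",440,141,45,5,10),("tallsh",440,141,25,15,20),("tallpost",440,141,25,68,80),("shortbase",598,211,50,5,10),("shortsh",598,211,25,15,20),("shortpost",598,211,25,46,60)]:
    print(n,blob(W,(x,y),rad,lo,hi))
```

```text
large [ 440.4   -9.6  440.9   -9.4   62.7   62.3   15.9   18.4 2153. ]
medium [ 429.8  295.   430.5  295.    49.3   49.1   15.8   18.1 1258. ]
small [ 453.5 -136.   453.6 -136.2   34.1   34.2   15.6   18.1  491. ]
bearing [ 601.5  -87.6  601.7  -87.7   40.9   41.2   13.3   16.1 1263. ]
sleeve [597.5  59.7 597.6  59.8  27.9  28.3  31.5  34.5 460. ]
tallbase [ 443.   140.2  445.5  138.1   71.    71.3    7.9   10.  2270. ]
tallsh [442.6 140.3 444.7 138.3  31.   30.6  17.8  19.9 405. ]
tallpost [443.  139.5 443.7 139.    8.9   9.8  72.3  77.   90. ]
shortbase [ 595.1  210.   597.   209.2   66.5   76.8    7.7   10.  3265. ]
shortsh [600.1 210.1 599.  207.5  30.2  30.2  17.7  20.  618. ]
shortpost [600.  209.4 599.7 209.3   9.1   7.   49.1  53.   99. ]
```

apply_moves(deltas=[{"claw":-1,"delta_pos":[-1.85,4.1,4],"yaw":0},{"claw":-1,"delta_pos":[0,0,5],"yaw":0},{"claw":-1,"delta_pos":[0,0,5],"yaw":0},{"claw":-1,"delta_pos":[0,0,3],"yaw":0},{"claw":-1,"delta_pos":[0,0,0],"yaw":0},{"claw":-1,"delta_pos":[0,0,0],"yaw":0}])

```text
clock: 2.9
eef_pos: [441.1, -10.4, 235.6]
tcp_rot: [3.141, -0.001, -0.002]
contact_force: [-0.0, 0.2, 0.2]
opening: 0.997
grasp_force: 0.0
```

Run:
```python
from h import *
from rig import r
np.set_printoptions(precision=1,suppress=True,linewidth=150)
f,W=wrist(r,"w2")
for n,x,y,rad,lo,hi in [("large",440,-9,42,12,20),("tallbase",442,140,45,5,10),("tallsh",442,140,25,15,20),("tallpost",442,140,25,68,80)]:
    print(n,blob(W,(x,y),rad,lo,hi))
```

```text
2.9 [441.1 -10.4 235.6] [ 3.1 -0.  -0. ] [-0.   0.2  0.2]
large [ 440.8   -9.6  441.7   -9.6   62.7   63.    15.9   18.4 6966. ]
tallbase [ 443.2  139.6  446.7  135.9   71.4   71.6    7.9   10.  6965. ]
tallsh [ 443.   139.9  444.6  137.1   30.7   30.4   17.9   20.  1433. ]
tallpost [443.1 138.4 443.7 137.8  10.3   7.9  71.1  76.9 463. ]
```

View pics/w2.png

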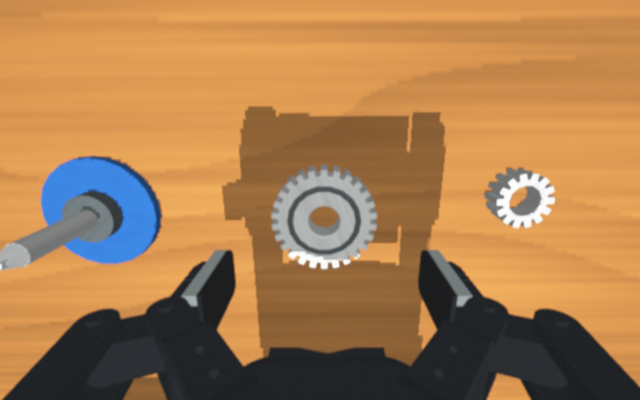

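The close view shows the large gear centred between the fingers at (324,217), with the tall post's shoulder at (95,213). Both agree with the first measurement, so I go on to the grasp.

apply_moves(deltas=[{"claw":-1,"delta_pos":[0,-0.1,3],"yaw":0},{"claw":-1,"delta_pos":[0,0,2.5],"yaw":0},{"claw":-1,"delta_pos":[0,0,1.0],"yaw":0},{"claw":0.1,"delta_pos":[0,0,0],"yaw":0},{"claw":0.1,"delta_pos":[0,0,0],"yaw":0},{"claw":0.1,"delta_pos":[0,0,0],"yaw":0},{"claw":0.1,"delta_pos":[0,0,0],"yaw":0},{"claw":0.1,"delta_pos":[0,0,0],"yaw":0}])

```text
clock: 3.95
eef_pos: [440.8, -8.6, 171.1]
tcp_rot: [3.142, -0.001, -0.0]
contact_force: [-3.0, -0.3, 6.5]
opening: 0.78
grasp_force: 53.7
```

apply_moves(deltas=[{"claw":0.1,"delta_pos":[0,0,-2],"yaw":0},{"claw":0.1,"delta_pos":[0,0,-4],"yaw":0},{"claw":0.1,"delta_pos":[0,0,-4],"yaw":0},{"claw":0.1,"delta_pos":[0.1,-3.7,0],"yaw":0},{"claw":0.1,"delta_pos":[0.1,-5,0],"yaw":0},{"claw":0.1,"delta_pos":[0,-4.1,0],"yaw":0},{"claw":0.1,"delta_pos":[0,-2.0,0],"yaw":0},{"claw":0.1,"delta_pos":[0,0,0],"yaw":0}])

```text
clock: 4.95
eef_pos: [442.6, 140.5, 270.6]
tcp_rot: [-3.141, -0.001, 0.002]
contact_force: [-0.4, -0.8, -4.2]
opening: 0.773
grasp_force: 58.5
```

Run:
```python
from h import *
from rig import r
import cv2
np.set_printoptions(precision=1,suppress=True,linewidth=150)
f,W=wrist(r,"w3")
print(blob(W,(443,140),45,100,115),blob(W,(443,140),45,88,125))
```

```text
4.95 [442.6 140.5 270.6] [-3.1 -0.   0. ] [-0.4 -0.8 -4.2]
[ 443.8  140.   447.9  139.7   63.7   74.3  114.3  115.  6858. ] [  443.3   140.    445.7   139.8    63.2    75.7   115.2   125.  17045. ]
```

View pics/w3.png

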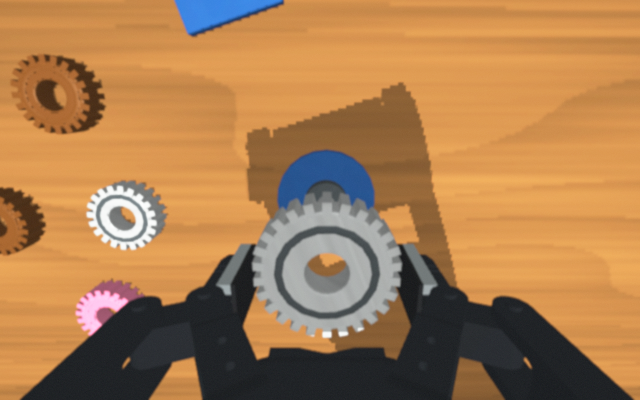

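The held gear is centred at (327,270). The depth map puts it at about (443.4,140.0) with its top at 115, directly over the post. Lowering it now.

apply_moves(deltas=[{"claw":0.1,"delta_pos":[0,0,2],"yaw":0},{"claw":0.1,"delta_pos":[0,0,1],"yaw":0},{"claw":0.1,"delta_pos":[0,0,1],"yaw":0},{"claw":0.1,"delta_pos":[0,0,1],"yaw":0},{"claw":0.1,"delta_pos":[0,0,1],"yaw":0},{"claw":0.1,"delta_pos":[0,0,1],"yaw":0},{"claw":0.1,"delta_pos":[0,0,0.6],"yaw":0},{"claw":0.1,"delta_pos":[0,0,0],"yaw":0}])

```text
clock: 6.0
eef_pos: [442.5, 139.4, 193.2]
tcp_rot: [3.141, 0.001, -0.0]
contact_force: [0.0, -0.3, -3.1]
opening: 0.772
grasp_force: 58.4
```

apply_moves(deltas=[{"claw":0.1,"delta_pos":[0,0,0.2],"yaw":0},{"claw":0.1,"delta_pos":[0,0,0.1],"yaw":0},{"claw":0.1,"delta_pos":[0,0,0],"yaw":0}])

```text
clock: 6.38
eef_pos: [442.7, 139.4, 190.8]
tcp_rot: [-3.142, -0.0, -0.0]
contact_force: [-0.0, 0.1, -4.4]
opening: 0.775
grasp_force: 58.4
```

apply_moves(deltas=[{"claw":0.1,"delta_pos":[0,0,0.1],"yaw":0},{"claw":0.1,"delta_pos":[0,0,0],"yaw":0}])

```text
clock: 6.62
eef_pos: [442.7, 139.4, 189.7]
tcp_rot: [-3.142, -0.0, -0.0]
contact_force: [1.1, 0.2, -3.5]
opening: 0.772
grasp_force: 58.4
```

apply_moves(deltas=[{"claw":0.1,"delta_pos":[0,0,0.1],"yaw":0},{"claw":0.1,"delta_pos":[0,0,0],"yaw":0}])

```text
clock: 6.88
eef_pos: [442.7, 139.4, 189.2]
tcp_rot: [-3.142, -0.0, -0.0]
contact_force: [-1.7, -1.1, 7.2]
opening: 0.776
grasp_force: 59.5
```

apply_moves(deltas=[{"claw":-0.9,"delta_pos":[0,0,0],"yaw":0},{"claw":-0.9,"delta_pos":[0,0,0],"yaw":0},{"claw":-0.9,"delta_pos":[0,0,-2],"yaw":0},{"claw":-0.9,"delta_pos":[0,0,-4],"yaw":0},{"claw":-0.6,"delta_pos":[0,0,-2.5],"yaw":0},{"claw":-0.5,"delta_pos":[-0.6,-5,0],"yaw":0},{"claw":-0.5,"delta_pos":[-0.6,-5.5,0],"yaw":0},{"claw":-0.5,"delta_pos":[0,-5,0],"yaw":0}])

```text
clock: 7.88
eef_pos: [430.3, 296.1, 274.0]
tcp_rot: [-3.141, -0.001, -0.0]
contact_force: [0.9, -0.4, -0.2]
opening: 0.753
grasp_force: 0.0
```

Run:
```python
from h import *
from rig import r
import cv2
np.set_printoptions(precision=1,suppress=True,linewidth=150)
f,W=wrist(r,"w4"); print(r.sense()["opening"])
print(blob(W,(430,295),32,12,20),blob(W,(443,140),50,28,38))
```

```text
7.875 [430.3 296.1 274. ] [-3.1 -0.  -0. ] [ 0.9 -0.4 -0.2]
0.7512988714014032
[ 430.2  296.1  430.5  296.1   48.2   48.1   15.9   18.1 2718. ] [ 442.   139.6  444.6  142.5   64.3   64.5   33.9   38.  6213. ]
```

View pics/w4.png

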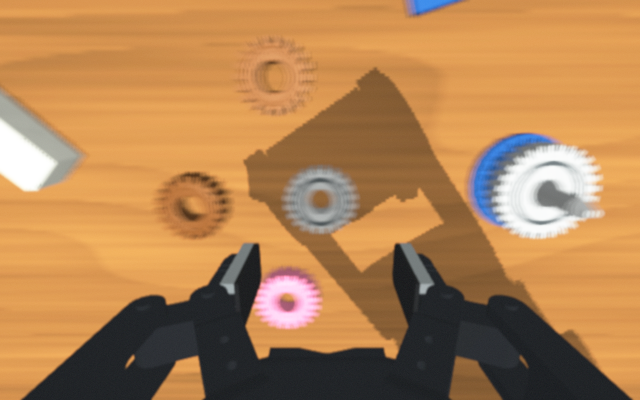

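The medium gear is at (320,200), between the brown one at (193,205) and the pink one at (288,300), and both fingers clear them. The large gear sits seated on the tall post with its top at 33.9.

apply_moves(deltas=[{"claw":-0.5,"delta_pos":[0,0.05,4],"yaw":0},{"claw":-0.5,"delta_pos":[0,0,3.5],"yaw":0},{"claw":-0.5,"delta_pos":[0,0,1.5],"yaw":0},{"claw":-0.5,"delta_pos":[0,0,1],"yaw":0},{"claw":-0.5,"delta_pos":[0,0,0],"yaw":0},{"claw":-0.5,"delta_pos":[0,0,0],"yaw":0}])

```text
clock: 8.68
eef_pos: [431.1, 294.1, 174.6]
tcp_rot: [-3.141, -0.001, -0.0]
contact_force: [-0.3, 0.2, 0.0]
opening: 0.752
grasp_force: 0.0
```

Run:
```python
from h import *
from rig import r
np.set_printoptions(precision=1,suppress=True,linewidth=150)
f,W=wrist(r,"w5")
print(blob(W,(430,295),32,12,20))
```

```text
8.675 [431.1 294.1 174.6] [-3.1 -0.  -0. ] [-0.3  0.2  0. ]
[ 430.3  298.7  431.2  296.7   48.7   53.5   15.9   20.  7467. ]
```

apply_moves(deltas=[{"claw":0.4,"delta_pos":[0,0,0],"yaw":0},{"claw":0.4,"delta_pos":[0,0,0],"yaw":0},{"claw":0.4,"delta_pos":[0,0,0],"yaw":0},{"claw":0.4,"delta_pos":[0,0,0],"yaw":0},{"claw":0.4,"delta_pos":[0,0,-2],"yaw":0},{"claw":0.4,"delta_pos":[0,0,-4],"yaw":0},{"claw":0.4,"delta_pos":[0,0,-4],"yaw":0}])

```text
clock: 9.6
eef_pos: [430.5, 293.7, 274.8]
tcp_rot: [3.141, 0.0, -0.0]
contact_force: [0.4, 0.2, -2.1]
opening: 0.582
grasp_force: 52.8
```

apply_moves(deltas=[{"claw":0.4,"delta_pos":[0.6,4,0],"yaw":0},{"claw":0.4,"delta_pos":[0.6,5,0],"yaw":0},{"claw":0.4,"delta_pos":[0,4.5,0],"yaw":0},{"claw":0.4,"delta_pos":[0,2.0,0],"yaw":0},{"claw":0.4,"delta_pos":[0,0,0],"yaw":0},{"claw":0.4,"delta_pos":[0,0,0],"yaw":0}])

```text
clock: 10.35
eef_pos: [442.8, 139.3, 273.9]
tcp_rot: [-3.141, -0.001, -0.001]
contact_force: [-0.5, 1.0, -1.1]
opening: 0.584
grasp_force: 52.8
```

Run:
```python
from h import *
from rig import r
np.set_printoptions(precision=1,suppress=True,linewidth=150)
f,W=wrist(r,"w6")
print(blob(W,(443,140),32,105,118),blob(W,(443,140),21,105,122))
```

```text
10.35 [442.8 139.3 273.9] [-3.1 -0.  -0. ] [-0.5  1.  -1.1]
[ 442.1  139.9  443.7  138.7   48.8   52.8  114.5  118.  8468. ] [ 443.3  140.   443.7  140.2   39.7   39.4  114.6  116.9 5131. ]
```

View pics/w6.png

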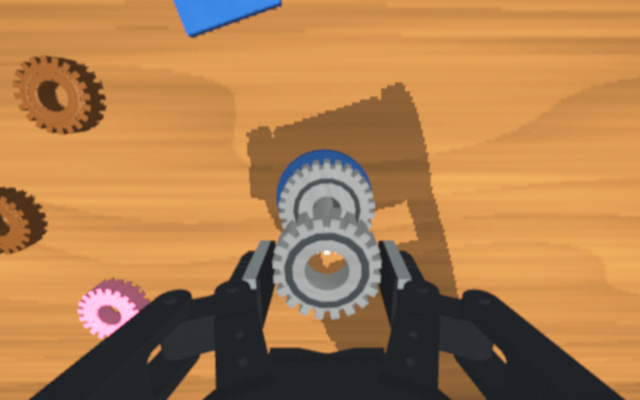

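The medium gear is held at (326,268), centred over the post at about (442.5,139.9).

apply_moves(deltas=[{"claw":0.4,"delta_pos":[0.03,0,1.5],"yaw":0},{"claw":0.4,"delta_pos":[0,0,1],"yaw":0},{"claw":0.4,"delta_pos":[0,0,1],"yaw":0},{"claw":0.4,"delta_pos":[0,0,1],"yaw":0},{"claw":0.4,"delta_pos":[0,0,1],"yaw":0},{"claw":0.4,"delta_pos":[0,0,0.6],"yaw":0},{"claw":0.4,"delta_pos":[0,0,0.2],"yaw":0},{"claw":0.4,"delta_pos":[0,0,0],"yaw":0}])

```text
clock: 11.4
eef_pos: [443.0, 138.9, 210.7]
tcp_rot: [-3.142, -0.0, -0.0]
contact_force: [0.2, -0.4, -2.5]
opening: 0.58
grasp_force: 52.8
```

apply_moves(deltas=[{"claw":0.4,"delta_pos":[0,0,0.1],"yaw":0},{"claw":0.4,"delta_pos":[0,0,0],"yaw":0}])

```text
clock: 11.65
eef_pos: [443.0, 138.9, 209.9]
tcp_rot: [-3.141, -0.0, -0.0]
contact_force: [0.1, 0.5, -2.3]
opening: 0.583
grasp_force: 52.8
```

apply_moves(deltas=[{"claw":0.4,"delta_pos":[0,0,0.1],"yaw":0},{"claw":0.4,"delta_pos":[0,0,0],"yaw":0}])

```text
clock: 11.9
eef_pos: [443.1, 139.0, 209.2]
tcp_rot: [-3.141, -0.0, -0.0]
contact_force: [-2.4, -0.6, 6.5]
opening: 0.581
grasp_force: 53.6
```

apply_moves(deltas=[{"claw":-0.5,"delta_pos":[0,0,0],"yaw":0},{"claw":-0.5,"delta_pos":[0,0,0],"yaw":0},{"claw":-0.5,"delta_pos":[0,0,-2],"yaw":0},{"claw":-0.5,"delta_pos":[0,0,-4],"yaw":0},{"claw":-0.2,"delta_pos":[0.5,5,0],"yaw":0},{"claw":-0.2,"delta_pos":[0.5,5.5,0],"yaw":0},{"claw":-0.2,"delta_pos":[0,5.5,0],"yaw":0},{"claw":-0.2,"delta_pos":[0,5.5,0],"yaw":0}])

```text
clock: 12.9
eef_pos: [452.8, -77.8, 268.8]
tcp_rot: [3.141, -0.001, 0.0]
contact_force: [0.7, 0.3, -0.8]
opening: 0.598
grasp_force: 0.0
```

apply_moves(deltas=[{"claw":-0.2,"delta_pos":[0,4,2],"yaw":0},{"claw":-0.2,"delta_pos":[0,2,1],"yaw":0},{"claw":-0.2,"delta_pos":[0,0,0],"yaw":0},{"claw":-0.2,"delta_pos":[0,0,0],"yaw":0}])

```text
clock: 13.4
eef_pos: [452.9, -135.7, 238.8]
tcp_rot: [-3.141, 0.0, -0.0]
contact_force: [-0.8, -0.3, 0.2]
opening: 0.598
grasp_force: 0.0
```

Run:
```python
from h import *
from rig import r
np.set_printoptions(precision=1,suppress=True,linewidth=150)
f,W=wrist(r,"w7");print(r.sense()["opening"])
print(blob(W,(453.5,-136),26,12,20))
g=r.grab_frame("top");V=cloud(g);print(blob(V,(440,140),40,40,58)); np.savez("top7.npz",**g)
import cv2;cv2.imwrite("pics/top7.png",cv2.resize(g["img"][110:300,130:530],None,fx=2,fy=2))
```

```text
13.4 [ 452.9 -135.7  238.8] [-3.1  0.  -0. ] [-0.8 -0.3  0.2]
0.5980123472465353
[ 453.8 -136.8  454.1 -136.7   34.2   33.8   15.7   17.9 1420. ]
[439.2 138.7 439.  138.7  47.9  47.2  51.   57.8 377. ]
```

View pics/top7.png

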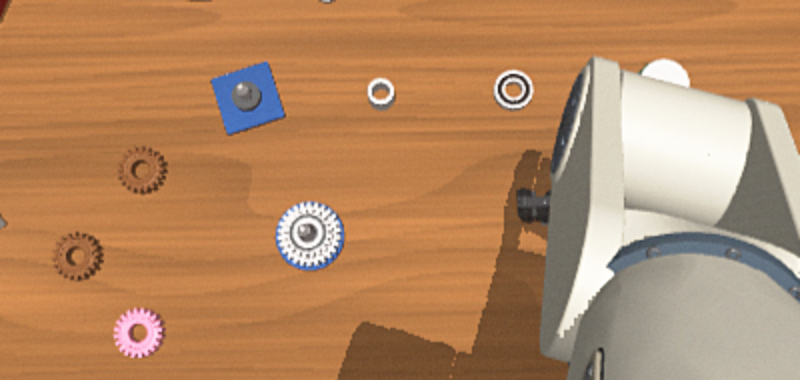

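The medium gear sits on the large one at (308,232) in the crop, top near 50. The small gear is at about (453.8,-136.7).

apply_moves(deltas=[{"claw":-0.2,"delta_pos":[0.1,0.1,3],"yaw":0},{"claw":-0.2,"delta_pos":[0,0,2.3],"yaw":0},{"claw":-0.2,"delta_pos":[0,0,1],"yaw":0},{"claw":-0.2,"delta_pos":[0,0,0],"yaw":0},{"claw":0.7,"delta_pos":[0,0,0],"yaw":0},{"claw":0.7,"delta_pos":[0,0,0],"yaw":0},{"claw":0.7,"delta_pos":[0,0,0],"yaw":0},{"claw":0.7,"delta_pos":[0,0,0],"yaw":0}])

```text
clock: 14.5
eef_pos: [454.3, -137.0, 176.8]
tcp_rot: [3.141, -0.001, -0.0]
contact_force: [-0.8, 2.9, 7.7]
opening: 0.4
grasp_force: 49.4
```

apply_moves(deltas=[{"claw":0.7,"delta_pos":[0,0,-2],"yaw":0},{"claw":0.7,"delta_pos":[0,0,-4],"yaw":0},{"claw":0.7,"delta_pos":[0,0,-4],"yaw":0},{"claw":0.7,"delta_pos":[-0.6,-4.5,0],"yaw":0},{"claw":0.7,"delta_pos":[-0.5,-5.5,0],"yaw":0},{"claw":0.7,"delta_pos":[0,-5.5,0],"yaw":0},{"claw":0.7,"delta_pos":[0,-5.5,0],"yaw":0},{"claw":0.7,"delta_pos":[0,-4.5,0],"yaw":0}])

```text
clock: 15.5
eef_pos: [442.8, 119.9, 276.6]
tcp_rot: [-3.141, -0.002, 0.0]
contact_force: [0.8, 0.5, -1.1]
opening: 0.4
grasp_force: 50.1
```

apply_moves(deltas=[{"claw":0.7,"delta_pos":[0,-2.1,0],"yaw":0},{"claw":0.7,"delta_pos":[0,0,0],"yaw":0},{"claw":0.7,"delta_pos":[0,0,0],"yaw":0}])

```text
clock: 15.88
eef_pos: [442.9, 138.5, 276.0]
tcp_rot: [3.141, -0.0, 0.0]
contact_force: [-0.7, 0.2, -0.3]
opening: 0.4
grasp_force: 50.1
```

Run:
```python
from h import *
from rig import r
np.set_printoptions(precision=1,suppress=True,linewidth=150)
f,W=wrist(r,"w8");print(r.sense()["opening"])
print(blob(W,(443,140),24,105,116),blob(W,(443,140),15,105,122))
import cv2;cv2.imwrite("pics/w8.png",cv2.resize(f["img"][150:350,200:450],None,fx=2,fy=2))
```

```text
15.875 [442.9 138.5 276. ] [ 3.1 -0.   0. ] [-0.7  0.2 -0.3]
0.39856705683475846
[ 442.6  139.9  444.   138.1   34.3   39.2  114.5  116.  3690. ] [ 443.1  140.2  442.6  140.9   28.2   28.8  114.6  122.  2217. ]
```

View pics/w8.png

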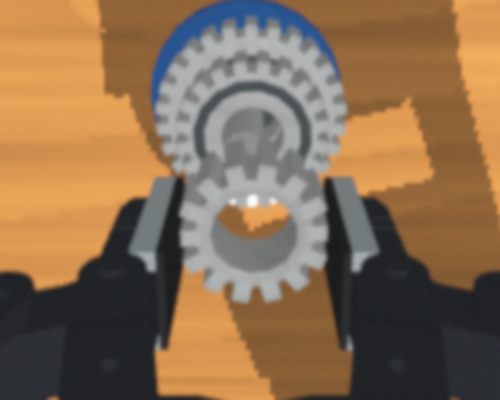

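The small gear is held centred between the pads at (253,233) in the crop, with the post just behind it. I add +1 mm in y and lower.

apply_moves(deltas=[{"claw":0.7,"delta_pos":[0,-0.1,1],"yaw":0},{"claw":0.7,"delta_pos":[0,0,1],"yaw":0},{"claw":0.7,"delta_pos":[0,0,1],"yaw":0},{"claw":0.7,"delta_pos":[0,0,1],"yaw":0},{"claw":0.7,"delta_pos":[0,0,0.5],"yaw":0},{"claw":0.7,"delta_pos":[0,0,0.2],"yaw":0},{"claw":0.7,"delta_pos":[0,0,0],"yaw":0}])

```text
clock: 16.8
eef_pos: [443.0, 140.0, 228.7]
tcp_rot: [3.142, 0.0, -0.0]
contact_force: [0.4, 0.2, -1.5]
opening: 0.396
grasp_force: 50.1
```

apply_moves(deltas=[{"claw":0.7,"delta_pos":[0,0,0.1],"yaw":0},{"claw":0.7,"delta_pos":[0,0,0],"yaw":0}])

```text
clock: 17.05
eef_pos: [443.0, 139.9, 227.8]
tcp_rot: [-3.141, -0.0, -0.0]
contact_force: [-0.1, 0.8, -1.1]
opening: 0.401
grasp_force: 50.1
```

apply_moves(deltas=[{"claw":0.7,"delta_pos":[0,0,0.1],"yaw":0},{"claw":0.7,"delta_pos":[0,0,0],"yaw":0}])

```text
clock: 17.3
eef_pos: [443.1, 140.0, 226.8]
tcp_rot: [-3.141, -0.0, -0.0]
contact_force: [-0.6, -0.1, 1.0]
opening: 0.401
grasp_force: 50.3
```

apply_moves(deltas=[{"claw":0.7,"delta_pos":[0,0,0.05],"yaw":0},{"claw":-0.2,"delta_pos":[0,0,0],"yaw":0},{"claw":-0.2,"delta_pos":[0,0,0],"yaw":0},{"claw":-0.2,"delta_pos":[0,0,-2],"yaw":0},{"claw":-0.35,"delta_pos":[0,0,-3],"yaw":0},{"claw":-0.35,"delta_pos":[3.5,5,0],"yaw":0},{"claw":-0.35,"delta_pos":[3.5,5,0],"yaw":0},{"claw":-0.35,"delta_pos":[3.5,5,0],"yaw":0}])

```text
clock: 18.3
eef_pos: [548.9, -11.6, 276.3]
tcp_rot: [-3.142, -0.0, 0.0]
contact_force: [1.5, 0.8, 0.4]
opening: 0.677
grasp_force: 0.0
```

apply_moves(deltas=[{"claw":-0.35,"delta_pos":[3.5,5,2],"yaw":0},{"claw":-0.35,"delta_pos":[1.85,2.75,1.5],"yaw":0},{"claw":-0.35,"delta_pos":[0,0,0],"yaw":0},{"claw":-0.35,"delta_pos":[0,0,0],"yaw":0}])

```text
clock: 18.8
eef_pos: [600.0, -85.9, 241.5]
tcp_rot: [-3.141, 0.001, -0.001]
contact_force: [-0.4, -0.7, 0.9]
opening: 0.675
grasp_force: 0.0
```

Run:
```python
from h import *
from rig import r
np.set_printoptions(precision=1,suppress=True,linewidth=150)
f,W=wrist(r,"w9");print(r.sense()["opening"])
print(blob(W,(601.5,-87.6),30,11,18))
g=r.grab_frame("top");V=cloud(g);print(blob(V,(440,139),25,56,73))
```

```text
18.8 [600.  -85.9 241.5] [-3.1  0.  -0. ] [-0.4 -0.7  0.9]
0.6769816569084368
[ 602.4  -88.   602.8  -88.    40.9   40.6   13.5   15.9 2539. ]
[440.4 140.4 440.5 140.   33.3  33.4  66.9  71.8 182. ]
```

apply_moves(deltas=[{"claw":-0.35,"delta_pos":[0.2,0.2,3],"yaw":0},{"claw":-0.35,"delta_pos":[0,0,2.6],"yaw":0},{"claw":-0.35,"delta_pos":[0,0,1],"yaw":0},{"claw":-0.35,"delta_pos":[0,0,0],"yaw":0},{"claw":0.6,"delta_pos":[0,0,0],"yaw":0},{"claw":0.6,"delta_pos":[0,0,0],"yaw":0},{"claw":0.6,"delta_pos":[0,0,0],"yaw":0},{"claw":0.6,"delta_pos":[0,0,0],"yaw":0}])

```text
clock: 19.9
eef_pos: [602.9, -88.1, 177.3]
tcp_rot: [-3.142, -0.002, -0.0]
contact_force: [-1.7, 1.8, 5.9]
opening: 0.487
grasp_force: 50.0
```

apply_moves(deltas=[{"claw":0.6,"delta_pos":[0,0,-2],"yaw":0},{"claw":0.6,"delta_pos":[0,0,-3],"yaw":0},{"claw":0.6,"delta_pos":[0,0,-3],"yaw":0},{"claw":0.6,"delta_pos":[0,-5,0],"yaw":0},{"claw":0.6,"delta_pos":[0,-6,0],"yaw":0},{"claw":0.6,"delta_pos":[0,-6,0],"yaw":0},{"claw":0.6,"delta_pos":[0,-6,0],"yaw":0},{"claw":0.6,"delta_pos":[0,-4.5,0],"yaw":0}])

```text
clock: 20.9
eef_pos: [602.5, 189.2, 257.7]
tcp_rot: [-3.141, -0.002, 0.001]
contact_force: [0.3, -0.4, -1.7]
opening: 0.478
grasp_force: 50.9
```

apply_moves(deltas=[{"claw":0.6,"delta_pos":[-0.15,-2.2,0],"yaw":0},{"claw":0.6,"delta_pos":[0,0,0],"yaw":0},{"claw":0.6,"delta_pos":[0,0,0],"yaw":0}])

```text
clock: 21.28
eef_pos: [601.1, 207.6, 256.1]
tcp_rot: [3.141, -0.0, -0.001]
contact_force: [0.3, -0.6, -1.3]
opening: 0.488
grasp_force: 50.9
```

Run:
```python
from h import *
from rig import r
np.set_printoptions(precision=1,suppress=True,linewidth=150)
f,W=wrist(r,"w10");print(r.sense()["opening"])
print(blob(W,(600,210),28,85,94),blob(W,(600,210),17,85,98))
print(blob(W,(600,210),50,5,10))
import cv2;cv2.imwrite("pics/w10.png",f["img"])
```

```text
21.275 [601.1 207.6 256.1] [ 3.1 -0.  -0. ] [ 0.3 -0.6 -1.3]
0.4826647599757074
[ 600.8  208.1  601.9  207.    41.3   44.    92.1   94.  5478. ] [ 600.1  210.1  599.6  211.1   32.1   32.    92.1   94.4 2737. ]
[ 607.5  211.2  612.4  211.2   63.9   76.7    7.9   10.  4901. ]
```

View pics/w10.png

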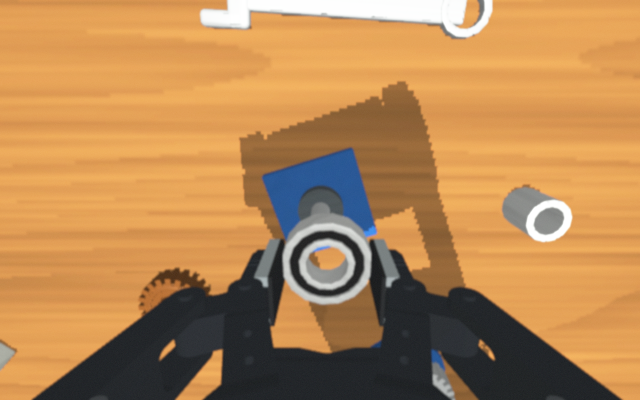

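The bearing is held at (327,262), with the short post just behind it at about (320,205). The bearing is about 2 mm short in y, so I correct that and lower.

apply_moves(deltas=[{"claw":0.6,"delta_pos":[0,-0.22,1],"yaw":0},{"claw":0.6,"delta_pos":[0,0,1],"yaw":0},{"claw":0.6,"delta_pos":[0,0,1],"yaw":0},{"claw":0.6,"delta_pos":[0,0,1],"yaw":0},{"claw":0.6,"delta_pos":[0,0,1],"yaw":0},{"claw":0.6,"delta_pos":[0,0,0.6],"yaw":0},{"claw":0.6,"delta_pos":[0,0,0.2],"yaw":0},{"claw":0.6,"delta_pos":[0,0,0],"yaw":0}])

```text
clock: 22.32
eef_pos: [601.1, 211.0, 197.8]
tcp_rot: [-3.142, -0.0, -0.0]
contact_force: [0.1, 0.6, -0.9]
opening: 0.487
grasp_force: 50.9
```

apply_moves(deltas=[{"claw":0.6,"delta_pos":[0,0,0.1],"yaw":0},{"claw":0.6,"delta_pos":[0,0,0],"yaw":0}])

```text
clock: 22.58
eef_pos: [601.1, 211.0, 197.0]
tcp_rot: [-3.141, -0.0, -0.0]
contact_force: [0.4, -0.1, -0.5]
opening: 0.482
grasp_force: 50.9
```

apply_moves(deltas=[{"claw":0.6,"delta_pos":[0,0,0.1],"yaw":0},{"claw":0.6,"delta_pos":[0,0,0],"yaw":0}])

```text
clock: 22.82
eef_pos: [601.0, 210.9, 195.7]
tcp_rot: [3.142, 0.0, -0.0]
contact_force: [-0.5, 0.6, 0.3]
opening: 0.487
grasp_force: 50.9
```

apply_moves(deltas=[{"claw":0.6,"delta_pos":[0,0,0.07],"yaw":0},{"claw":0.6,"delta_pos":[0,0,0],"yaw":0}])

```text
clock: 23.08
eef_pos: [601.1, 210.9, 195.3]
tcp_rot: [-3.142, -0.0, -0.0]
contact_force: [-1.4, -0.7, 3.7]
opening: 0.484
grasp_force: 51.3
```

apply_moves(deltas=[{"claw":-0.35,"delta_pos":[0,0,0],"yaw":0},{"claw":-0.35,"delta_pos":[0,0,0],"yaw":0},{"claw":-0.35,"delta_pos":[0,0,-2],"yaw":0},{"claw":-0.1,"delta_pos":[0,0,-4],"yaw":0},{"claw":-0.1,"delta_pos":[-0.2,5,0],"yaw":0},{"claw":-0.1,"delta_pos":[0,6,0],"yaw":0},{"claw":-0.1,"delta_pos":[0,4.1,0],"yaw":0},{"claw":-0.1,"delta_pos":[0,0,0],"yaw":0}])

```text
clock: 24.08
eef_pos: [599.2, 57.4, 256.4]
tcp_rot: [3.141, -0.001, -0.003]
contact_force: [0.4, 0.1, 0.6]
opening: 0.553
grasp_force: 0.0
```

Run:
```python
from h import *
from rig import r
np.set_printoptions(precision=1,suppress=True,linewidth=150)
f,W=wrist(r,"w11");print(r.sense()["opening"])
print(blob(W,(598,60),24,28,36),blob(W,(601,210),28,28,36),blob(W,(601,210),28,46,60))
```

```text
24.075 [599.2  57.4 256.4] [ 3.1 -0.  -0. ] [0.4 0.1 0.6]
0.5500946746981832
[598.2  59.8 598.6  59.8  28.2  28.3  31.6  33.7 895. ] [ 600.6  209.2  602.   207.    41.1   41.7   31.4   36.  2691. ] [600.5 209.5 601.1 209.    8.5   7.7  49.2  53.  229. ]
```

View pics/w11.png

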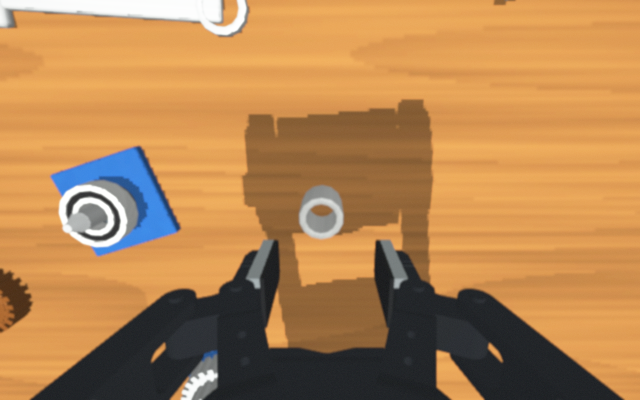

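The bearing is seated on the short post at (97,213), with its top near 32. The sleeve stands at (321,212), which measures (598.3,59.8).

apply_moves(deltas=[{"claw":-0.1,"delta_pos":[-0.1,-0.2,3],"yaw":0},{"claw":-0.1,"delta_pos":[0,0,3],"yaw":0},{"claw":-0.1,"delta_pos":[0,0,1.1],"yaw":0},{"claw":-0.1,"delta_pos":[0,0,0],"yaw":0},{"claw":0.8,"delta_pos":[0,0,0],"yaw":0},{"claw":0.8,"delta_pos":[0,0,0],"yaw":0},{"claw":0.8,"delta_pos":[0,0,0],"yaw":0},{"claw":0.8,"delta_pos":[0,0,0],"yaw":0}])

```text
clock: 25.12
eef_pos: [598.6, 62.2, 185.4]
tcp_rot: [-3.141, -0.002, -0.0]
contact_force: [-2.3, 2.1, 7.3]
opening: 0.338
grasp_force: 49.6
```

apply_moves(deltas=[{"claw":0.8,"delta_pos":[0,0,-2],"yaw":0},{"claw":0.8,"delta_pos":[0,0,-3],"yaw":0},{"claw":0.8,"delta_pos":[0,0,-3],"yaw":0},{"claw":0.8,"delta_pos":[0.2,-4.5,0],"yaw":0},{"claw":0.8,"delta_pos":[0,-5,0],"yaw":0},{"claw":0.8,"delta_pos":[0,-4,0],"yaw":0},{"claw":0.8,"delta_pos":[0,-1.5,0],"yaw":0},{"claw":0.8,"delta_pos":[0,0,0],"yaw":0}])

```text
clock: 26.12
eef_pos: [600.0, 212.4, 264.8]
tcp_rot: [3.142, -0.001, 0.001]
contact_force: [0.2, -0.1, -1.1]
opening: 0.332
grasp_force: 49.6
```

Run:
```python
from h import *
from rig import r
np.set_printoptions(precision=1,suppress=True,linewidth=150)
f,W=wrist(r,"w12");print(r.sense()["opening"])
print(blob(W,(600,210),20,106,120))
import cv2;cv2.imwrite("pics/w12.png",f["img"])
```

```text
26.125 [600.  212.4 264.8] [ 3.1 -0.   0. ] [ 0.2 -0.1 -1.1]
0.33671102924315194
[ 599.9  210.   601.1  210.7   28.    32.3  110.9  120.  2626. ]
```

View pics/w12.png

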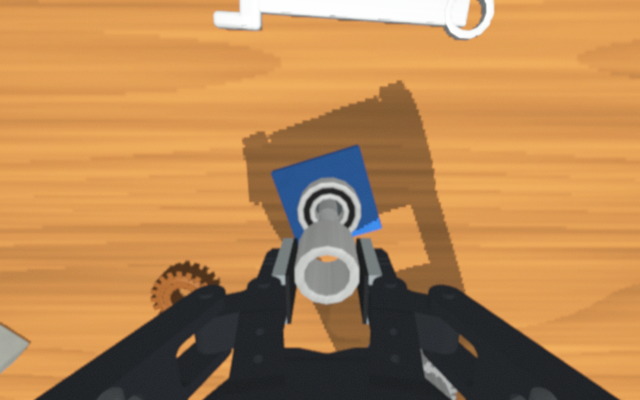

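The sleeve is held at (327,272) and the bearing and post are at (329,208). The post is therefore about 2 mm to the right (-y), so I correct that and lower.

apply_moves(deltas=[{"claw":0.8,"delta_pos":[0.05,0.2,0.5],"yaw":0},{"claw":0.8,"delta_pos":[0,0,1],"yaw":0},{"claw":0.8,"delta_pos":[0,0,1],"yaw":0},{"claw":0.8,"delta_pos":[0,0,1],"yaw":0},{"claw":0.8,"delta_pos":[0,0,0.6],"yaw":0},{"claw":0.8,"delta_pos":[0,0,0.3],"yaw":0},{"claw":0.8,"delta_pos":[0,0,0],"yaw":0}])

```text
clock: 27.05
eef_pos: [600.5, 210.0, 219.9]
tcp_rot: [3.142, 0.0, -0.0]
contact_force: [0.6, -0.1, -0.7]
opening: 0.332
grasp_force: 49.6
```

apply_moves(deltas=[{"claw":0.8,"delta_pos":[0,0,0.1],"yaw":0},{"claw":0.8,"delta_pos":[0,0,0],"yaw":0}])

```text
clock: 27.3
eef_pos: [600.6, 210.0, 219.3]
tcp_rot: [-3.141, -0.0, -0.0]
contact_force: [-0.3, -0.3, -0.7]
opening: 0.337
grasp_force: 49.6
```

apply_moves(deltas=[{"claw":0.8,"delta_pos":[0,0,0.1],"yaw":0},{"claw":0.8,"delta_pos":[0,0,0],"yaw":0}])

```text
clock: 27.55
eef_pos: [600.5, 209.9, 218.0]
tcp_rot: [3.142, 0.0, -0.0]
contact_force: [-0.6, -0.5, -1.1]
opening: 0.333
grasp_force: 49.6
```

apply_moves(deltas=[{"claw":0.8,"delta_pos":[0,0,0.08],"yaw":0},{"claw":0.8,"delta_pos":[0,0,0],"yaw":0}])

```text
clock: 27.8
eef_pos: [600.6, 209.9, 217.4]
tcp_rot: [-3.142, -0.0, -0.0]
contact_force: [-1.1, -0.7, 3.4]
opening: 0.335
grasp_force: 49.9
```

Seated. Next I release, retreat and check.

apply_moves(deltas=[{"claw":-0.1,"delta_pos":[0,0,0],"yaw":0},{"claw":-0.1,"delta_pos":[0,0,0],"yaw":0},{"claw":-0.1,"delta_pos":[0,0,-2],"yaw":0},{"claw":-0.1,"delta_pos":[0,0,-4],"yaw":0},{"claw":-0.1,"delta_pos":[0,0,-5],"yaw":0},{"claw":-0.1,"delta_pos":[-3,5,-2],"yaw":0},{"claw":-0.1,"delta_pos":[-3,5,-2],"yaw":0},{"claw":-0.1,"delta_pos":[0,5,0],"yaw":0}])

```text
clock: 28.8
eef_pos: [539.1, 58.9, 370.3]
tcp_rot: [-3.141, -0.003, 0.001]
contact_force: [1.0, -0.5, 0.1]
opening: 0.548
grasp_force: 0.0
```

apply_moves(deltas=[{"claw":-0.1,"delta_pos":[0,5,0],"yaw":0},{"claw":-0.1,"delta_pos":[0,5,0],"yaw":0},{"claw":-0.1,"delta_pos":[0,0,0],"yaw":0},{"claw":-0.1,"delta_pos":[0,0,0],"yaw":0}])

```text
clock: 29.3
eef_pos: [540.5, -40.0, 368.2]
tcp_rot: [-3.141, -0.001, -0.001]
contact_force: [-0.2, -0.1, -0.6]
opening: 0.555
grasp_force: 0.0
```

Run:
```python
from h import *
from rig import r
import cv2
np.set_printoptions(precision=1,suppress=True,linewidth=150)
for n in("scene","top"):
    g=r.grab_frame(n);V=cloud(g)
    for a in[(440,140,40,40,54),(440,140,24,58,72),(599,210,28,26,36),(599,210,24,58,72),(587,-236,40,55,80),(449,-302,32,36,60)]: print(n,blob(V,a[:2],*a[2:]))
    if n=="scene": cv2.imwrite("pics/end.png",cv2.resize(g["img"][130:290,130:480],None,fx=2.2,fy=2.2))
```

```text
scene [450.1 138.8 457.5 135.9  41.5  49.6  48.4  53.9 179. ]
scene [447.1 139.5 449.7 139.1  32.9  34.8  64.4  71.8 137. ]
scene [608.1 210.3 613.7 208.4  35.9  41.8  30.6  36.  162. ]
scene [604.  209.3 604.9 209.3  28.9  27.9  62.   65.8 112. ]
scene [ 595.2 -237.   600.  -235.9   49.6   50.1   68.8   72.1  562. ]
scene [ 457.5 -302.6  461.  -301.4   41.4   45.2   46.9   50.   287. ]
top [439.  139.2 436.9 136.9  48.5  48.6  50.7  54.  222. ]
top [440.5 140.2 440.8 140.   33.6  33.7  67.1  71.9 170. ]
top [597.  210.3 590.6 207.3  40.8  40.7  32.6  36.  126. ]
top [597.6 210.4 596.8 210.4  27.7  27.8  64.5  69.2 103. ]
top None
top [ 447.7 -315.5  447.  -315.6   42.    22.2   48.7   52.8  149. ]
```

View pics/end.png

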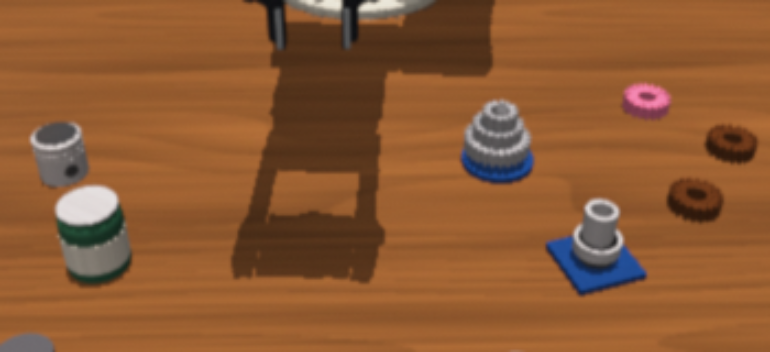

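The final view shows both stacks seated. The gears step down from large to small at (498,140), and the bearing with the sleeve on it is at (598,235). The tin and piston have not moved.

```bash
python3 -c "
from rig import r
print(r.sign_off())"
```

```text
the job is handed in; nothing more can be done
None
```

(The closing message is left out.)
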